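# Press the half-seated sample tubes home along the rack row

### The arm

A 6-joint arm with a two-finger parallel gripper is mounted at the origin on a cart in front of the work surface, level with it; the furniture and walls round the work are solid. World frame = base frame: x ahead of the robot, y to its left, z up, the work surface at z = 0. Lengths are in m, angles in degrees, forces in N, time in s.
With the tool pointing down it reaches from about 0.375 to 0.75 m from the base axis. Payload 9 kg.
Tool frame: the origin (TCP) lies where the fingers leave the gripper's body, on its centre line; the fingertips stand 73 mm ahead of it and the grasp point (between the pads) lies 54 mm ahead of it (robot.tip_reach is the distance from the TCP to the fingertips, in m); z points along the fingers, y is the direction in which the jaws open and shut (so a half turn about z gives the same grasp; the last joint's range is limited). The gripper opens to 85 mm and grips with 20 to 120 N. Pads are 22 mm wide; open, the fingers measure 114 mm over their backs; the gripper's body (76 mm by 85 mm) begins 54 mm behind the grasp point. The pads swing forward as they close: fully open they stand 13 mm farther back than shut.
Start: joints at [51.698, 5.964, 5.575, 89.605, 0, 77.527], TCP at [0.261, 0.54, 0.304] pointing down, gripper open.
Joint ranges: [-171.21, 171.21], [-48.23, 106.86], [-62.78, 66.21], [-105.2, 120.99], [-86.42, 89.51], [-180, 180]. Speed limits (degrees/s): [127.2, 127.2, 147.25, 180, 180, 180].

### API

Orientations are given as [roll, pitch, yaw] about the fixed x, y, z axes, in that order (R = Rz(yaw) Ry(pitch) Rx(roll)).
In Python, from plant import robot gives the robot as it stands. Calls block until the motion is done:
- robot.move_pose(position, orientation): joint-space move of the TCP to a pose.
- robot.line_to(position, vel=0.15, rotation=None, guard=None): straight line of the TCP; rotation=None keeps the orientation; vel is the mean speed in m/s. With guard (N) it stops when the force on the tool has changed by that much, and returns True; else False.
- robot.goto_joints(angles): joint-space move.
- robot.set_gripper(opening): finger opening in m; the grip force is fixed at half the most; returns when the fingers have stopped.
- robot.pause(seconds).
- robot.ik(position, orientation): joint angles nearest the present ones, or None.
- robot.observe(): the state.
- robot.grab_frame(name): name is "scene" or "side" or "wrist"; returns the picture (384x512x3 uint8, blue, green, red); there is no depth.
- robot.get_calibration(name): a dict with "vertical_fov" (degrees; the focal length in pixels is half the picture's height over the tangent of half this angle, whatever the lens; pixels are square), "cx", "cy" (the principal point, pixels), "rvec" (rotation vector, rad) and "tvec" (3), from world to camera coordinates, as OpenCV has them. Camera axes: x right, y down, z forward; pixel columns grow to the right and rows downward; lengths in m; the calibration is good to about 2 mm. A picture is of the moment at which its call begins: read the wrist's pose just before it. get_calibration takes no time and is no camera call; for the wrist camera it gives the pose at the moment of the call.
A pose or a line that the arm cannot do raises robot.IKError and nothing moves.
- robot.job_done(): hands the job in, once; it reports no verdict.
The state is a dict: "time": time; "q": joint angles; "qvel": joint speeds; "joint_torque": joint torques, N m; "tool_pos": TCP position; "tcp_rot": TCP orientation; "ft_force": force on the tool from outside, world axes, zero at the start; "torque": the same for the moment, N m; "gripper_width": finger opening in m.
Only numpy, scipy, OpenCV 4.12 (cv2) and the standard library are available. Lean on these libraries where they do the work, as an engineer would, in place of code of your own. Each camera call takes 0.05 s, during which the arm holds its last target.

### The job

Four purple-capped tubes in the middle row of the long white foam rack are only half pushed in. Run a fingertip along the row and press each of these purple caps gently straight down until its tube is fully home in the foam, like the tubes in the outer rows. The red-capped tube in the same row is left standing up on purpose for collection: skip over it without moving it. This is fingertip work: pull up or pick up nothing, and leave the other things on the desk where they are.

Things in the scene. Friction and masses are not known exactly. Their poses are not given: they have to be found in the camera images.
- rack: white foam tube rack, 259 x 118 x 34 mm, stuck to the desk; origin at the centre of its underside, x along its 259 mm length, z up. Its middle row of holes lies on its x axis (y = 0). The five raised tubes (four purple, one red) stand in that row, 48 mm apart, at x = -84, -36, 12, 60 and 108 mm; which tube is in which hole changes. Four other tubes, fully home, stand in the two outer rows (43 mm either side of the middle row); their cap tops are at 105 mm above the desk
- purple_1_cap (a point): centre of the top of the first purple cap (cap 24 mm diameter, flat top, tube and cap 98 mm tall, always upright). The cap top is 105 mm above the desk when its tube is fully home on the hole's floor, and 113 to 125 mm at the start
- purple_2_cap (a point): the same for the second purple-capped tube
- purple_3_cap (a point): the same for the third purple-capped tube
- purple_4_cap (a point): the same for the fourth purple-capped tube
- red_up_cap (a point): centre of the top of the red cap of the tube that stays standing up in the same row (same size, cap top 113 to 125 mm above the desk)
- purple_1_fit (a joint): how far the first purple tube is pushed into its hole, m: 0 = standing 20 mm proud, 0.020 = fully home on a hard stop, negative = pulled up. The hole grips it with about 4 N of friction and it stays where it is left
- purple_2_fit (a joint): the same for the second purple tube
- purple_3_fit (a joint): the same for the third purple tube
- purple_4_fit (a joint): the same for the fourth purple tube
- red_up_fit (a joint): the same for the red-capped tube, which is to stay as it is
- purple_1: the first purple-capped sample tube, 24 x 24 x 98 mm, origin at the centre of its bottom
- purple_2: the second purple-capped sample tube, likewise
- purple_3: the third purple-capped sample tube, likewise
- purple_4: the fourth purple-capped sample tube, likewise
- red_up: the red-capped sample tube in the row, likewise
- marker_pen: black and white marker pen lying on the desk at the right front, 135 mm long, 17 mm thick, loose; origin under its centre
- bottle_1: white pump bottle with a red pump head at the right edge of the desk, 61 x 73 x 181 mm, loose; origin under its centre
- water_bottle_b: clear water bottle with a blue cap at the right edge of the desk, 67 mm diameter, 228 mm tall, loose; origin under its centre

How it is judged:
By the outcome, as a careful person would: the job done as asked, in the order asked, and still so for the second after the job is handed in, with the robot touching nothing.
It also fails if it takes over 51 s, if anything falls off the work surface, if the arm or the gripper's body presses on something with over 40 N, if the wrist force passes 120 N, or if a joint passes its speed limit or range.

## Working session

There is one attempt and no reset: what is moved stays moved. The work goes in short steps, each a Python script; the robot and the scene stay as the last script left them, time stands still between calls to the robot, and variables do not carry over. Pictures are saved under pics/ and viewed, and the job is handed in when it is done.

```bash
mkdir -p pics; ls; python3 - <<'E'
from plant import robot
import cv2
for n in("scene","side","wrist"):
    c=robot.get_calibration(n); print(n,c)
    cv2.imwrite(f"pics/{n}0.png",robot.grab_frame(n))
o=robot.observe();print(o)
E
```

```text
pics
scene {'vertical_fov': 45.767694556878304, 'cx': 254.27546773731297, 'cy': 194.46687952824826, 'rvec': array([ 2.06618911, -0.68413886,  0.34522266]), 'tvec': array([-0.43650461,  0.14837301,  1.00201673])}
side {'vertical_fov': 48.84949501442741, 'cx': 246.89663049483738, 'cy': 184.18499417164065, 'rvec': array([ 0.16408497, -2.67749822,  1.49812404]), 'tvec': array([0.41778878, 0.21813913, 0.91972855])}
wrist {'vertical_fov': 62.838942041164415, 'cx': 253.47274188051742, 'cy': 194.8671303221797, 'rvec': array([-2.42231923, -1.51827937, -0.24560889]), 'tvec': array([-0.59985915, -0.0415017 ,  0.37902471])}
{'time': 0.15, 'q': array([ 5.16987227e+01,  5.99187668e+00,  5.53932645e+00,  8.96034856e+01,
       -6.13353915e-04,  7.75265106e+01]), 'qvel': array([ 0.1076203 , -0.0749388 ,  0.19989867, -0.01790483, -0.09251314,
        0.05489414]), 'joint_torque': array([ 3.75192147e-03, -5.57356489e+01,  5.04007351e+01,  1.25209533e-02,
       -3.12696693e-04,  2.09017247e-05]), 'tool_pos': array([0.26129248, 0.5399354 , 0.30330901]), 'tcp_rot': array([-1.79945154e+02, -1.15041829e-02,  1.54172207e+02]), 'ft_force': array([0.71282489, 1.10870261, 0.59679264]), 'torque': array([-0.01811938,  0.0132582 ,  0.02643606]), 'gripper_width': 0.08553349409025411}
```

View pics/scene0.png

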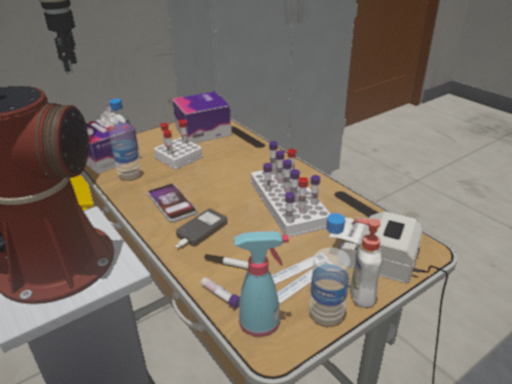

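View pics/side0.png

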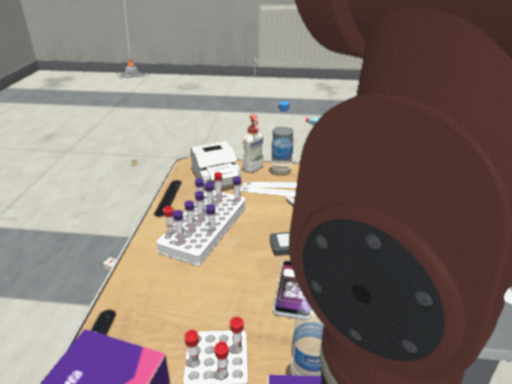

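View pics/wrist0.png

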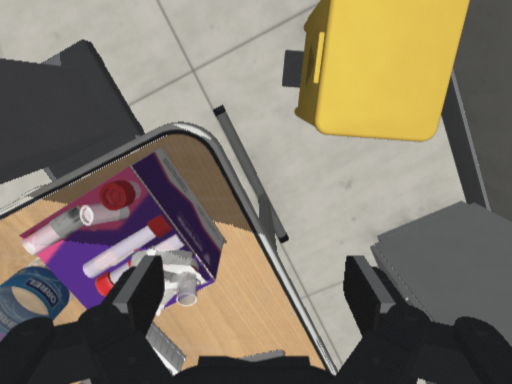

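The scene view shows the long rack near (290,195). I'll zoom in on it and estimate a rough location.

```bash
cat > h.py <<'E'
import numpy as np,cv2
def K(c):
    f=192/np.tan(np.radians(c["vertical_fov"]/2)); return np.array([[f,0,c["cx"]],[0,f,c["cy"]],[0,0,1.]])
def back(c,uv,z):
    R=cv2.Rodrigues(np.array(c["rvec"]))[0]; t=np.array(c["tvec"])
    C=-R.T@t; d=R.T@np.linalg.inv(K(c))@np.array([uv[0],uv[1],1.])
    return C+d*(z-C[2])/d[2]
def proj(c,P):
    return cv2.projectPoints(np.atleast_2d(P).astype(float),np.array(c["rvec"]),np.array(c["tvec"]),K(c),None)[0][:,0]
E
python3 - <<'E'
from plant import robot
from h import *
a=cv2.imread("pics/scene0.png")[130:240,240:340]; cv2.imwrite("pics/z1.png",cv2.resize(a,None,fx=5.4,fy=5.4,interpolation=2))
a=cv2.imread("pics/side0.png")[160:270,150:260]; cv2.imwrite("pics/z2.png",cv2.resize(a,None,fx=5.4,fy=5.4,interpolation=2))
c=robot.get_calibration("scene")
for uv in [(252,172),(284,230),(331,217)]: print(back(c,uv,0.034))
E
```

```text
[0.5353562 0.002522  0.034    ]
[ 0.4422927 -0.2494575  0.034    ]
[ 0.56096794 -0.27797137  0.034     ]
```

View pics/z1.png

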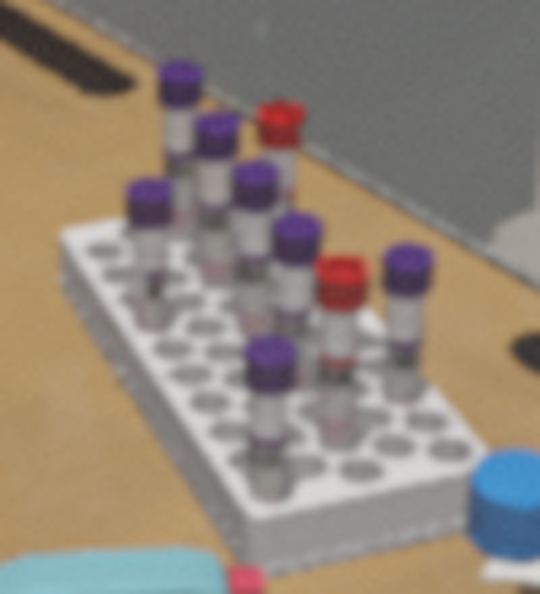

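View pics/z2.png

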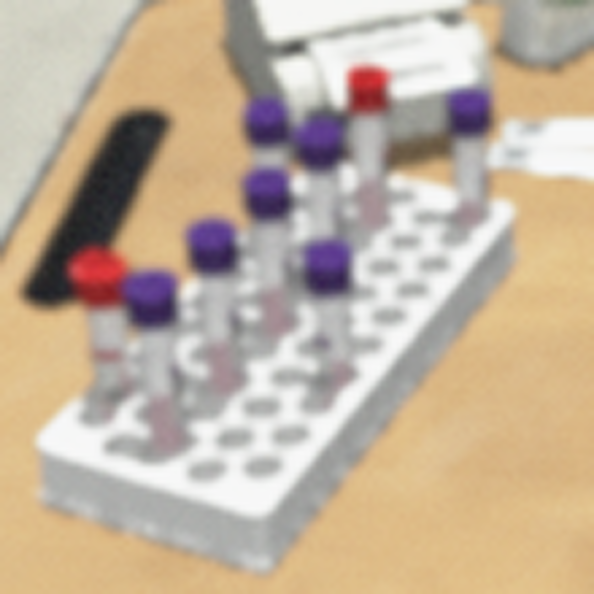

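```bash
python3 - <<'E'
from plant import robot
from h import *
from scipy.spatial.transform import Rotation as R
o=robot.observe();c=robot.get_calibration("wrist")
Rc=cv2.Rodrigues(c["rvec"])[0]; C=-Rc.T@c["tvec"]
Rt=R.from_euler("xyz",o["tcp_rot"],degrees=True).as_matrix()
off=Rt.T@(C-o["tool_pos"]); print(off, (Rt.T@Rc.T).round(3))
s=robot.get_calibration("scene")
for uv in [(125,100),(116,103),(120,178),(165,120)]: print(uv,back(s,uv,0.0),back(s,uv,0.22))
for yaw in range(-180,181,20):
    Rr=R.from_euler("xyz",[180,0,yaw],degrees=True).as_matrix()
    p=np.array([.548,-.138,0.36+0])-Rr@np.array([off[0],off[1],0])
    p[2]=.36
    q=robot.ik(p,[180,0,yaw]); print(yaw,p.round(3),None if q is None else np.round(q))
E
```

```text
[ 0.08014421  0.00016225 -0.0692491 ] [[-0.    -0.949 -0.316]
 [ 1.    -0.001  0.001]
 [-0.001 -0.316  0.949]]
(125, 100) [4.97791814e-01 8.03463957e-01 1.11022302e-16] [0.30722542 0.25320101 0.22      ]
(116, 103) [0.45779268 0.7961392  0.        ] [0.28036066 0.24828146 0.22      ]
(120, 178) [0.25139638 0.25232141 0.        ] [ 0.14173803 -0.11696469  0.22      ]
(165, 120) [0.53544493 0.53338017 0.        ] [0.3325145  0.07180374 0.22      ]
-180 [ 0.628 -0.138  0.36 ] [-24.  15.  22.  97.   0. -24.]
-160 [ 0.623 -0.111  0.36 ] [-22.  13.  20.  96.   0. -42.]
-140 [ 0.609 -0.087  0.36 ] [-20.  10.  16.  96.   0. -60.]
-120 [ 0.588 -0.069  0.36 ] [-19.   6.  11.  95.   0. -79.]
-100 [ 0.562 -0.059  0.36 ] [-19.   1.   6.  95.   0. -99.]
-80 [ 0.534 -0.059  0.36 ] [ -20.   -4.    2.   95.    0. -120.]
-60 [ 0.508 -0.069  0.36 ] [ -22.   -8.   -2.   96.    0. -142.]
-40 [ 0.487 -0.086  0.36 ] [ -25.  -11.   -5.   96.    0. -165.]
-20 [ 0.473 -0.11   0.36 ] [-29. -13.  -7.  96.   0. 171.]
0 [ 0.468 -0.138  0.36 ] [-32. -12.  -6.  96.   0. 148.]
20 [ 0.473 -0.165  0.36 ] [-34. -10.  -4.  96.   0. 126.]
40 [ 0.487 -0.189  0.36 ] [-36.  -6.  -1.  96.   0. 104.]
60 [ 0.508 -0.207  0.36 ] [-36.  -2.   3.  95.   0.  84.]
80 [ 0.534 -0.217  0.36 ] [-35.   3.   8.  95.   0.  65.]
100 [ 0.562 -0.217  0.36 ] [-34.   8.  13.  96.   0.  46.]
120 [ 0.588 -0.207  0.36 ] [-31.  11.  17.  96.   0.  29.]
140 [ 0.609 -0.19   0.36 ] [-29.  14.  21.  96.   0.  11.]
160 [ 0.623 -0.166  0.36 ] [-26.  15.  22.  97.   0.  -6.]
180 [ 0.628 -0.138  0.36 ] [-24.  15.  22.  97.   0. -24.]
```

```bash
python3 - <<'E'
from plant import robot
from h import *
robot.set_gripper(0.0)
robot.move_pose([.595,-.155,.33],[180,0,160])
robot.pause(0.2)
import pickle
c=robot.get_calibration("wrist"); im=robot.grab_frame("wrist"); cv2.imwrite("pics/w1.png",im)
pickle.dump(c,open("w1.pkl","wb"))
o=robot.observe();print(o["time"],o["tool_pos"],o["tcp_rot"],o["ft_force"],o["gripper_width"],robot.tip_reach)
E
```

```text
3.8917 [ 0.59510193 -0.15462647  0.3300021 ] [1.79999072e+02 1.54698986e-03 1.60031393e+02] [-0.01957162 -0.47485335 -0.51975179] 0.00018714782995862513 0.0726
```

View pics/w1.png

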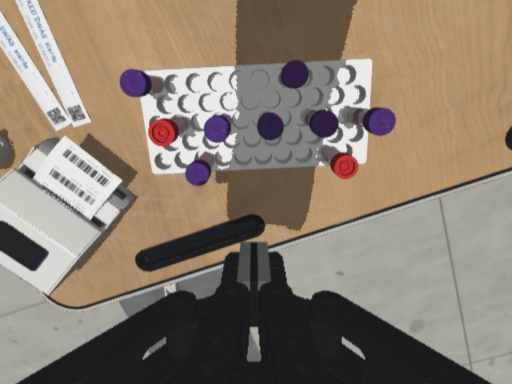

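```bash
python3 - <<'E'
import cv2
a=cv2.imread("pics/w1.png")
cv2.imwrite("pics/w1a.png",cv2.resize(a[50:190,110:260],None,fx=5,fy=4.2*5/4.2,interpolation=2)[:600])
cv2.imwrite("pics/w1l.png",cv2.convertScaleAbs(cv2.resize(a[50:185,110:265],None,fx=4,fy=4,interpolation=2),alpha=1.6,beta=15))
cv2.imwrite("pics/w1r.png",cv2.convertScaleAbs(cv2.resize(a[50:185,250:405],None,fx=4,fy=4,interpolation=2),alpha=1.6,beta=15))
E
```

```text
(no output)
```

View pics/w1l.png

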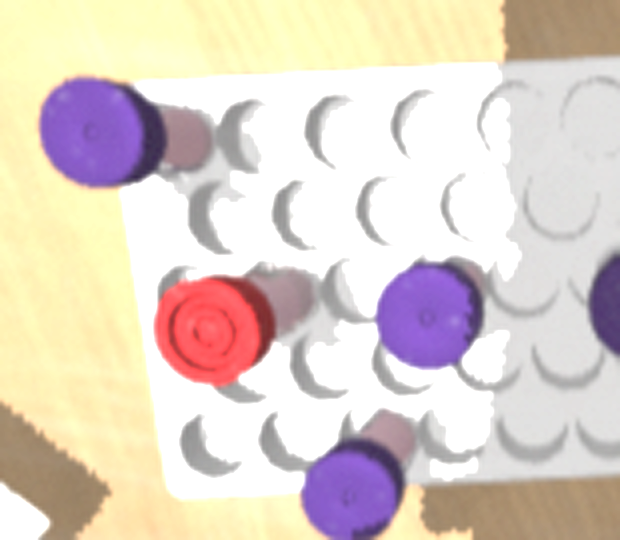

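View pics/w1r.png

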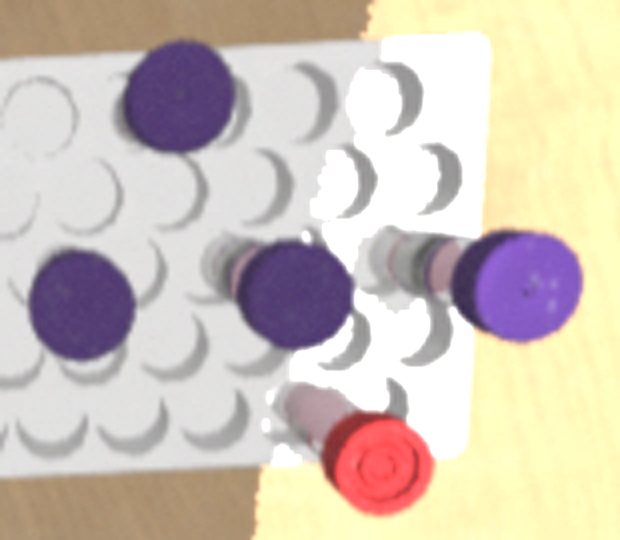

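```bash
python3 - <<'E'
import pickle
from h import *
from scipy.optimize import least_squares
c=pickle.load(open("w1.pkl","rb"))
mid=np.array([(162,132.5),(217,129.25),(270.3,126),(324.5,123),(382.5,121.75)])
out=np.array([(133,82.5),(295.5,73.5),(197.5,173.75),(345,166.5)])
cor=np.array([(151.25,174.25),(372.75,58.25),(367,165.5)])
for xs,name in (([108,60,12,-36,-84],"red108"),([-84,-36,12,60,108],"red-84")):
    xs=np.array(xs)/1e3; s=np.sign(xs[0])
    # right in image = -s in x ; image bottom: y sign
    def P(x,y,z,p):
        cc,ss=np.cos(p[2]),np.sin(p[2]); return np.stack([p[0]+cc*x-ss*y,p[1]+ss*x+cc*y,np.broadcast_to(z,np.shape(x))],1)
    # world: image right=+tool y-ish ; outer known z,y
    def res(p):
        r=[(proj(c,P(xs,np.zeros(5),p[3:8],p))-mid).ravel()]
        k=np.array([1,1,-1,-1])*-s*.043  # image top row; sign fixed by handedness below
        r.append((proj(c,P(p[8:12],k,.105*np.ones(4),p))-out).ravel())
        cx=np.array([1,-1,-1])*s*.1295; cy=np.array([-1,1,-1])*-s*.059
        r.append(0.5*(proj(c,P(cx,cy,.034*np.ones(3),p))-cor).ravel())
        return np.concatenate(r)
    th=np.radians(69.7) if s<0 else np.radians(69.7+180)
    p0=np.r_[.548,-.138,th,[.119]*5,s*np.array([.108,-.04,.06,-.08])]
    f=least_squares(res,p0)
    print(name,f.cost,f.x[:2],np.degrees(f.x[2]),f.x[3:8].round(4),f.x[8:].round(4))
    print(P(xs,np.zeros(5),f.x[3:8],f.x).round(4)); print(f.fun.round(1))
E
```

```text
red108 144.51829566464605 [ 0.5555955  -0.11644527] 253.17935085515157 [0.1029 0.0898 0.1243 0.133  0.1354] [ 0.1261 -0.0171  0.0785 -0.0634]
[[ 0.5243 -0.2198  0.1029]
 [ 0.5382 -0.1739  0.0898]
 [ 0.5521 -0.1279  0.1243]
 [ 0.566  -0.082   0.133 ]
 [ 0.5799 -0.036   0.1354]]
[-0.7 -1.7 -2.7 -2.9 -5.1  1.6 -1.3  2.6 -0.2  0.9  0.   0.4 -0.  -0.1
  0.   0.7 -0.  -0.   7.7  0.1  9.8 -1.9  8.4 -1.3]
red-84 1.7105265808763372 [ 0.55020886 -0.13455551] 72.87826198502276 [0.1189 0.1147 0.1123 0.1136 0.1229] [-0.1074  0.0358 -0.0594  0.0826]
[[ 0.5255 -0.2148  0.1189]
 [ 0.5396 -0.169   0.1147]
 [ 0.5537 -0.1231  0.1123]
 [ 0.5679 -0.0772  0.1136]
 [ 0.582  -0.0313  0.1229]]
[-0.1 -0.2 -0.3 -0.3  0.1 -0.  -0.2  0.4  0.  -0.1 -0.  -0.2  0.   0.2
  0.   0.4  0.   0.5 -0.3  0.3  1.  -1.   0.3 -0.6]
```

```bash
cat > pr.py <<'E'
from plant import robot
import numpy as np
from h import *
pts=[(.5396,-.1690),(.5537,-.1231),(.5679,-.0772),(.582,-.0313)]
YAW=[180,0,162.88]; TR=robot.tip_reach
def press(i,zend=.1035,guard=14):
    x,y=pts[i]
    robot.line_to([x,y,.131+TR],vel=.05)
    robot.pause(.1)
    f0=robot.observe()["ft_force"]
    hit=robot.line_to([x,y,zend+TR],vel=.02,guard=guard)
    o=robot.observe(); print(i,hit,"tip z",round(o["tool_pos"][2]-TR,4),"dF",(o["ft_force"]-f0).round(1),"xy err",(o["tool_pos"][:2]-[x,y]).round(4),"t",round(o["time"],2))
    robot.line_to([x,y,.15+TR],vel=.08)
E
python3 - <<'E'
from pr import *
x,y=pts[0]
robot.move_pose([x,y,.16+TR],YAW)
press(0)
cv2.imwrite("pics/s1.png",robot.grab_frame("side"))
E
```

```text
0 True tip z 0.1052 dF [-2.6  2.   5.2] xy err [ 0.0001 -0.    ] t 6.5
```

```bash
python3 - <<'E'
from pr import *
for i in (1,2,3):
    x,y=pts[i]
    robot.line_to([x,y,.15+TR],vel=.12)
    press(i)
robot.line_to([.582,-.0313,.3],vel=.2)
robot.move_pose([.595,-.155,.33],[180,0,160]); robot.pause(.3)
import pickle
c=robot.get_calibration("wrist"); im=robot.grab_frame("wrist"); cv2.imwrite("pics/w2.png",im)
pickle.dump(c,open("w2.pkl","wb"))
cv2.imwrite("pics/w2l.png",cv2.convertScaleAbs(cv2.resize(im[50:185,110:265],None,fx=4,fy=4,interpolation=2),alpha=1.6,beta=15))
cv2.imwrite("pics/w2r.png",cv2.convertScaleAbs(cv2.resize(im[50:185,250:405],None,fx=4,fy=4,interpolation=2),alpha=1.6,beta=15))
print(robot.observe()["time"])
# predicted cap centres
for p in pts: print(proj(c,np.array([[*p,.105],[*p,.1142]])).round(1).tolist())
print(proj(c,np.array([.5255,-.2148,.1189])))
E
```

```text
1 True tip z 0.1052 dF [-1.2  0.7  3.4] xy err [ 0.0001 -0.    ] t 9.69
2 True tip z 0.1052 dF [-2.  -0.1  4.1] xy err [ 0.0001 -0.    ] t 12.83
3 True tip z 0.1053 dF [-1.1  0.   5.6] xy err [ 0.0002 -0.    ] t 15.97
18.1333
[[217.4, 128.2], [216.2, 129.4]]
[[269.5, 125.5], [270.0, 126.6]]
[[321.9, 123.0], [324.0, 124.0]]
[[374.5, 120.3], [378.3, 121.2]]
[[161.43609699 132.71597024]]
```

View pics/w2l.png

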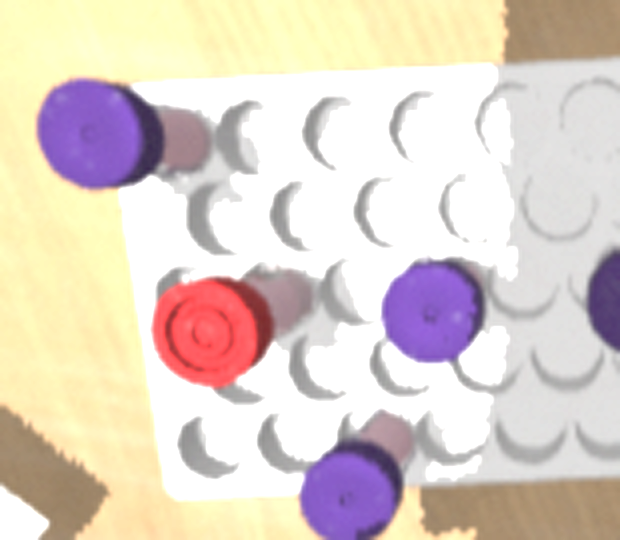

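View pics/w2r.png

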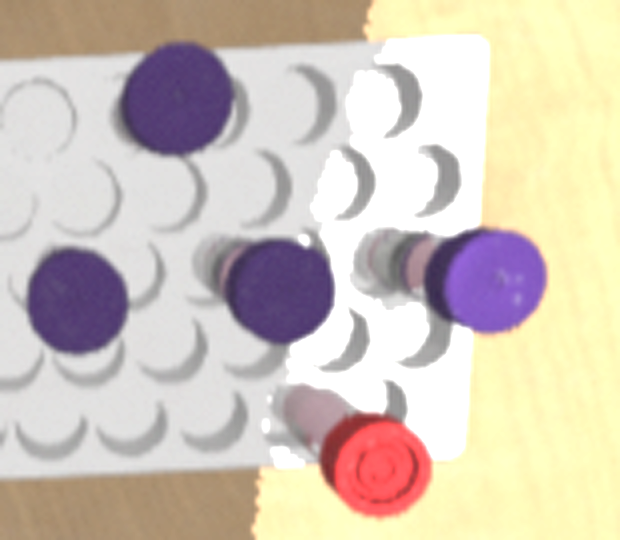

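```bash
python3 - <<'E'
from plant import robot
print(robot.observe()["ft_force"]); robot.job_done()
E
```

```text
[-0.19724777  0.43183932  0.52600805]
the job is handed in; nothing more can be done
```

I pressed all four purple caps straight down with the closed fingertips, working along the row from the one next to the red tube. The red tube at x = -84 mm was skipped, and nothing was gripped. The job was handed in at about 18 s with the arm clear of everything.

- **Fully home:** every press stopped on the 14 N force guard, with the fingertip at 105.2 to 105.3 mm whatever the starting height. This matches the 105 mm hard stop. In the last wrist picture the four caps lie within about 1 px of where fully-home caps should appear. At this range that picture alone only resolves height to a couple of millimetres or more.
- **Left alone:** in the same picture the red cap and the four outer tubes are where they were, to within about 0.5 px. I did not take a separate final picture of the pen and the bottles. The arm did not go near them.
- **One reading to note:** the force read just after each stop was only 3 to 6 N upward, below the 14 N guard. The force seems to have eased before I read it, so I relied on the matching stop heights instead.

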